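Nudge the culture bottle to the middle of the balance pan and print its weight

ROBOT

A 6-joint arm with a two-finger parallel gripper is mounted at the origin on the work surface. World frame = base frame: x ahead of the robot, y to its left, z up, the work surface at z = 0. Lengths are in mm, angles in rad, forces in N, time in s.
With the tool pointing down it reaches from about 275 to 1000 mm from the base axis. Payload 8.4 kg.
Tool frame: the origin (TCP) lies at the very end of the fingers, on their centre line; the grasp point (between the pads) lies 19 mm behind it; z points along the fingers, y is the direction in which the jaws open and shut (so a half turn about z gives the same grasp; the last joint's range is limited). The gripper opens to 85 mm and grips with 20 to 120 N. Pads are 22 mm wide; open, the fingers measure 114 mm over their backs; the gripper's body (76 mm by 85 mm) begins 54 mm behind the grasp point. The pads swing forward as they close: fully open they stand 13 mm farther back than shut.
Start: joints at [-1.142, 0.353, 1.633, -0, 1.155, -0.002], TCP at [260.998, -567.898, 231.281] pointing down, gripper open.
Joint ranges: [-2.63, 2.63], [-0.92, 2.1], [0.06, 2.66], [-1.3, 4.44], [0, 2.69], [-3.02, 3.02]. Speed limits (rad/s): [2.22, 2.22, 2.79, 3.14, 3.14, 3.14].

INTERFACE

Orientations are given as [roll, pitch, yaw] about the fixed x, y, z axes, in that order (R = Rz(yaw) Ry(pitch) Rx(roll)).
In Python, from rig import r gives the robot as it stands.
- The arm moves only by the tool move_arm, never from a script. Its argument "increments" is a list of rows, each an object of numbers: "tx", "ty", "tz": the shift along the tool's x, y, z in cm; "rx", "ry", "rz": the turn, a rotation vector about the tool's x, y, z in degrees; "gripper": the gripper's target within -1 to 1 (fully open at 1, half-way at 0, shut at -1). A call has 1 to 12 rows; each row shifts and turns the commanded pose from where the row before left it, along the tool's axes as they then stand; what a row does not reach is not made up. A row lasts 1/10 s, in which the tool goes at most 50 mm and 8.59 degrees, less where a joint would pass 70% of its speed; a pose out of reach is approached as far as the arm can. A call is refused whole if a number of a shift passes 5 or a number of a turn 8.59, either way. A call with a gripper value outside its range is refused whole. The fingers move at their own pace and stop on an object; "squeeze" is the grip in N (left out, the last holds). Time passes only in rows, so rows that do not move let the fingers close. It gives the time, the measured TCP pose, the force and the opening at its end, in the units of the state.
- r.sense(): the state, without advancing time (a new reading comes with each control period).
- r.grab_frame(name): name is "side" or "top" or "wrist"; returns (picture, depth): 480x640x3 uint8, red, green, blue; 480x640 float32, mm along the optical axis (not along the pixel's ray), 0 where there is no reading.
- r.camera_model(name): a dict with "fx", "fy", "cx", "cy" (pixels), "R" (3x3) and "t" (3): a world point X has camera coordinates R X + t; the wrist camera has in their place "hand_eye" (4x4, takes a point from camera to tool coordinates, whose origin is the TCP and whose axes are the flange's). Camera axes: x right, y down, z forward; pixel columns grow to the right and rows downward; lengths in mm; the calibration is good to about 2 mm. The wrist camera is an equidistant fisheye: a pixel r from the principal point sees the ray r / f radians off the axis. A picture is of the moment at which its call begins: read the wrist's pose just before it. camera_model takes no time and is no camera call.
- r.sign_off(): hands the job in, once; it reports no verdict.
Trained networks look in the newest picture that a camera, given by its name, has taken for a name from the list of things; names that differ only in an ending like _2 or _b are one class to them, and where a whole thing is asked for, a point or a joint stands for the part that bears it (a point fixed in the world has none). Each returns a list of dicts, best first, with "confidence" (0 to 1); they miss things now and then, are a little off and sometimes report something else, mostly with a low value. They report only what shows in the picture. A call takes as long as a camera call.
- r.cut_out(query, camera): "mask" (480x640 bool, what is visible of it) and "bbox" ([left, top, right, bottom] in pixels, round what is visible of it).
- r.place_of(query, camera): "location" ([row, column] in pixels: a listed point, or the origin of a listed thing).
The state is a dict: "clock": time; "qpos": joint angles; "qvel": joint speeds; "joint_efforts": joint torques, N m; "eef_pos": TCP position; "tcp_rot": TCP orientation; "contact_force": force on the tool from outside, world axes, zero at the start; "wrist_torque": the same for the moment, N m; "opening": opening from 0.0 (shut) to 1.0 (fully open).
Only numpy, scipy, OpenCV 4.12 (cv2) and the standard library are available. Lean on these libraries where they do the work, as an engineer would, in place of code of your own. Each camera call takes 0.05 s, during which the arm holds its last target. There are 200 camera calls.

TASK

The blue-capped culture bottle has been set down near the edge of the balance's round pan, where it weighs false: nudge it with light fingertip taps, low down because it tips easily, until it stands in the middle of the pan, wholly inside the marked ring. Push only, gently: do not pick it up, squeeze it, rock it over, or lean on the pan. When it stands still and untouched there, press the green print key fully down, let it come up again and take the hand away; leave the red zero key and the things around the balance alone.

Things in the scene. Friction and masses are not known exactly. Their poses are not given: they have to be found in the camera images.
- bottle: Small amber glass culture bottle with a white label, a blue band and a blue cap, upright and loose on the pan. 88 mm tall; the body is a cylinder 34 mm across up to 58 mm, then it narrows to a neck and cap up to 25 mm across. Mass 70 to 120 g. Origin: centre of its underside; z up along the bottle. On the smooth pan (friction about 0.3 to 0.4) it slides when pushed slowly less than about 35 mm above the pan, and tends to tip when pushed higher up (surely near its shoulder).
- pan: Round brushed-steel weighing pan, 130 mm across and flat, on top of the fixed white balance (housing 225 mm front to back by 200 mm wide, its top 38 mm above the table, under the pan and the keys). Origin: centre of the pan's upper face, 56 mm above the table; x points from the display and keys side towards the back, z up. A thin dark ring 51 mm across, level with the face, marks the middle.
- print_key_top (a point): Centre of the top of the green print key, a cap 20 mm (front to back) by 26 mm on the front panel of the balance, beside the display, on its left as seen from the keys side. The top stands 46 mm above the table, 8 mm above the housing. It moves straight down and springs back.
- print_key (a joint): Travel of the green print key: 0 up, 0.004 m fully down; about 1.5 N to start, 3.5 N fully down.
- zero_key_top (a point): Centre of the top of the red zero key, the same size and height as the green one and 130 mm to its right, on the other side of the display. To be left alone.
- zero_key (a joint): Travel of the red zero key: 0 up, 0.004 m fully down; about 1.5 N to start, 3.5 N fully down. To be left alone.
- spare_bottle: A second culture bottle of the same shape and size with a lilac cap and band, standing loose on the table beside the balance. Origin: centre of its underside. To be left alone.
- tape_dispenser: Purple desk tape dispenser with a cream roll, 135 mm long (its x) by 58 mm wide, 102 mm high at the roll, loose on the table beside the balance. Origin: centre of its underside. To be left alone.
- tube_rack: White foam rack 150 mm (its x) by 62 mm with sample tubes with red and lilac caps, 98 mm high overall, loose on the table beside the balance. Origin: centre of its underside. To be left alone.

How it is judged:
By the outcome, as a careful person would: the job done as asked, in the order asked, and still so for the second after the job is handed in, with the robot touching nothing.
It also fails if it takes over 58 s, if anything falls off the work surface, if the arm or the gripper's body presses on something with over 40 N, if the wrist force passes 120 N, or if a joint passes its speed limit or range.

## Working session

There is one attempt and no reset: what is moved stays moved. The work goes in short steps, Python scripts to look and compute and a tool call to move; the robot and the scene stay as the last step left them, time stands still between calls to the robot, and variables do not carry over. Pictures are saved under pics/ and viewed, about 8 in all and at most 12, crops included, and the job is handed in when it is done.

Besides the shell and the picture viewer there is one more tool, called as a command line: name --argument value ..., lists and objects as JSON in quotes. move_arm: Moves the arm, as the interface text tells. Its arguments: {"type":"object","properties":{"increments":{"type":"array","items":{"type":"object","properties":{"tx":{"type":"number"},"ty":{"type":"number"},"tz":{"type":"number"},"rx":{"type":"number"},"ry":{"type":"number"},"rz":{"type":"number"},"gripper":{"type":"number"}}}},"squeeze":{"type":"number"}},"required":["increments"]}

```bash
ls; mkdir -p pics
python3 - <<'E'
from rig import r
import cv2, numpy as np
s=r.sense(); print({k:np.round(v,3).tolist() for k,v in s.items()})
ims=[]
for c in("side","top"):
    p,d=r.grab_frame(c); np.save(f"{c}_d.npy",d); cv2.imwrite(f"pics/{c}0.png",p[:,:,::-1])
    m=r.camera_model(c); print(c,m)
    R=np.array(m["R"]);t=np.array(m["t"])
    for q in["bottle","pan","print_key_top","zero_key_top","spare_bottle","tape_dispenser","tube_rack"]:
        for o in r.place_of(q,c)[:2]:
            v,u=o["location"]; vi,ui=int(round(v)),int(round(u))
            z=d[min(max(vi,0),479),min(max(ui,0),639)]
            ray=np.array([(u-m["cx"])/m["fx"],(v-m["cy"])/m["fy"],1])
            C=-R.T@t; w=R.T@ray
            zz={"bottle":56,"pan":56,"print_key_top":46,"zero_key_top":46}.get(q,0)
            X=C+w*(zz-C[2])/w[2]
            print(q,round(o["confidence"],2),[round(v),round(u)],"plane",X.round(1),"depth",(R.T@(ray*z-t)).round(1))
E
```

```text
pics
{'clock': 0.0, 'qpos': [-1.142, 0.354, 1.634, -0.0, 1.155, -0.002], 'qvel': [0.0, -0.001, 0.001, -0.001, -0.001, 0.002], 'joint_efforts': [-0.002, -60.526, -34.206, -0.0, 0.009, -0.0], 'eef_pos': [260.785, -567.439, 230.515], 'tcp_rot': [-3.14, 0.0, 0.431], 'contact_force': [0.253, -0.701, -0.79], 'wrist_torque': [0.015, 0.021, 0.023], 'opening': 0.999}
side {'fx': 609.8404100358795, 'fy': 609.8404100358795, 'cx': 322.4151358585367, 'cy': 234.01595470371964, 'R': array([[-0.94196967, -0.33564701, -0.00585081],
       [-0.24481425,  0.69877048, -0.67215014],
       [ 0.22969356, -0.63171268, -0.74039176]]), 't': array([ 586.1003619 ,  157.10509307, 1134.9317513 ])}
bottle 0.81 [203, 341] plane [600.8 -53.2  56. ] depth [595.1 -35.3  74.6]
pan 0.75 [207, 327] plane [622.8 -33.4  56. ] depth [623.2 -34.3  55. ]
print_key_top 0.46 [236, 384] plane [491.3  -1.4  46. ] depth [491.5  -2.3  45. ]
zero_key_top 0.42 [195, 384] plane [ 525.3 -115.7   46. ] depth [ 525.5 -117.    44.7]
spare_bottle 0.84 [288, 345] plane [535.5 114.1   0. ] depth [530.9 129.8  21.6]
tape_dispenser 0.59 [168,
[... 474 characters left out ...]
, 399] plane [601.7 -50.9  56. ] depth [589.5 -40.5 121.2]
pan 0.98 [239, 390] plane [621.9 -36.9  56. ] depth [622.2 -37.   54.9]
pan 0.26 [253, 398] plane [599.2 -50.1  56. ] depth [588.1 -40.5 116.7]
print_key_top 0.75 [319, 371] plane [492.5  -3.2  46. ] depth [492.5  -3.3  45.8]
zero_key_top 0.49 [296, 446] plane [ 528.  -127.4   46. ] depth [ 527.9 -127.2   46.5]
spare_bottle 0.59 [299, 448] plane [ 527.3 -141.5    0. ] depth [ 523.2 -129.8   46.5]
spare_bottle 0.56 [297, 303] plane [533. 109.   0.] depth [527.5 106.9  58.5]
tape_dispenser 0.77 [202, 476] plane [ 701.1 -201.6    0. ] depth [ 693.  -192.5   28.4]
tube_rack 0.63 [290, 240] plane [546. 218.   0.] depth [535.3 202.5  97. ]
```

Run:
```python
import cv2,numpy as np
a=cv2.imread("pics/top0.png")[170:350,230:500]; b=cv2.imread("pics/side0.png")[130:270,250:450]
cv2.imwrite("pics/v1.png",cv2.resize(a,None,fx=2.9,fy=2.9,interpolation=2))
cv2.imwrite("pics/v2.png",cv2.resize(b,None,fx=4,fy=4,interpolation=2))
```

```text
(no output)
```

View pics/v1.png

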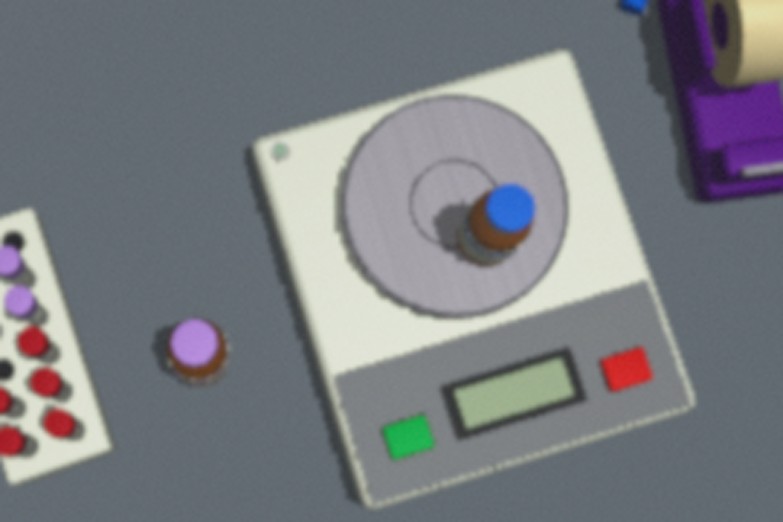

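View pics/v2.png

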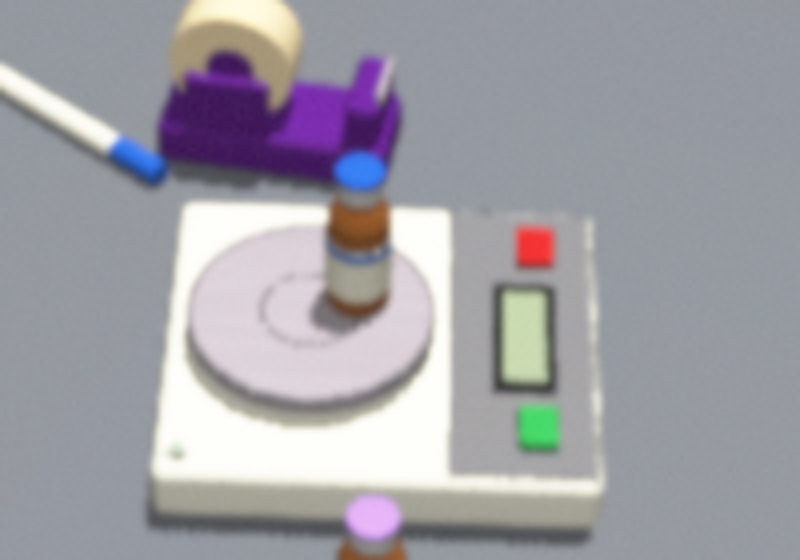

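Top view: the pan is at about (455,206) in crop px, with the bottle's foot at about (486,243), towards the display and right of centre. The green key is at (409,436). Now the accurate positions.

```bash
cat > h.py <<'E'
from rig import r
import cv2, numpy as np
def cloud(c,d,m):
    v,u=np.mgrid[:480,:640]
    P=np.stack([(u-m["cx"])/m["fx"]*d,(v-m["cy"])/m["fy"]*d,d],-1)
    W=(P-np.array(m["t"]))@np.array(m["R"]); W[d==0]=np.nan; return W
def onplane(m,uv,z):
    R=np.array(m["R"]);C=-R.T@np.array(m["t"]); uv=np.atleast_2d(uv)
    w=np.c_[(uv[:,0]-m["cx"])/m["fx"],(uv[:,1]-m["cy"])/m["fy"],np.ones(len(uv))]@R
    return C+w*((z-C[2])/w[:,2])[:,None]
def look(save=None,pan=False):
    for c in("side","top"):
        p,d=r.grab_frame(c); m=r.camera_model(c)
        if save: cv2.imwrite(f"pics/{save}_{c}.png",p[:,:,::-1])
        h=cv2.cvtColor(p,cv2.COLOR_RGB2HSV); W=cloud(c,d,m); A=p.astype(int)
        near=np.hypot(W[...,0]-615,W[...,1]+42)<75
        if pan:
            mk=near&(abs(W[...,2]-55.5)<5)
            hull=cv2.convexHull(onplane(m,np.argwhere(mk)[:,::-1],56)[:,:2].astype(np.float32))
            print(c,"pan",cv2.minEnclosingCircle(hull),cv2.fitEllipse(hull))
        cap=near&(W[...,2]>100)&(h[...,0]>95)&(h[...,0]<125)&(h[...,1]>120)
        top=cap&(W[...,2]>138)
        print(c,"cap n",cap.sum(),"top",top.sum(),"depth mean",W[top].mean(0).round(1), "zmax",np.nanmax(W[cap][:,2]).round(1))
        ct=np.argwhere(top)[:,::-1].astype(float)
        print("  plane144",onplane(m,ct.mean(0),144).round(1))
        if c=="top":
            g=(h[...,0]>55)&(h[...,0]<80)&(h[...,1]>150); print("  green",onplane(m,np.argwhere(g)[:,::-1].mean(0),46).round(1),g.sum())
E
python3 -c "
from h import *
look(None,True)
print(r.sense()['clock'])"
```

```text
side pan ((621.1593017578125, -29.753141403198242), 66.88154602050781) ((621.0433959960938, -30.297607421875), (126.56432342529297, 134.31248474121094), 37.43882369995117)
side cap n 91 top 91 depth mean [602.4 -47.8 143. ] zmax 148.0
  plane144 [[602.1 -46.7 144. ]]
top pan ((621.3356323242188, -30.468050003051758), 65.39878845214844) ((620.8361206054688, -31.24174690246582), (126.73506927490234, 130.78134155273438), 56.23470687866211)
top cap n 209 top 204 depth mean [600.2 -47.3 144.2] zmax 147.6
  plane144 [[600.3 -47.3 144. ]]
  green [[489.9  -2.2  46. ]] 165
0.9
```

move_arm --increments '[{"gripper":-0.6,"rz":-6,"tx":3},{"rz":-6,"tx":3,"ry":4},{"ry":7,"tx":3},{"ry":7,"tx":3},{"ry":7}]'

```text
invalid input
```

move_arm --increments '[{"tx":3,"ty":0,"tz":0,"rx":0,"ry":0,"rz":-7,"gripper":-0.6},{"tx":3,"ty":0,"tz":0,"rx":0,"ry":0,"rz":-7.4,"gripper":-0.6}]' --squeeze 20

```text
clock: 1.1
eef_pos: [314.0, -539.9, 231.3]
tcp_rot: [3.141, 0.0, 0.685]
contact_force: [0.5, 0.4, -0.5]
opening: 0.695
```

move_arm --increments '[{"tx":4.03,"ty":-1.68},{"tx":4.03,"ty":-1.68},{"tx":4.03,"ty":-1.68},{"tx":4.03,"ty":-1.68},{"tx":4.03,"ty":-1.68},{"tx":4.03,"ty":-1.68},{"tx":4.03,"ty":-1.68},{"tx":4.03,"ty":-1.68},{"tx":4.03,"ty":-1.68},{"tx":4.03,"ty":-1.68},{"tx":4.03,"ty":-1.68},{"tx":4.03,"ty":-1.68}]' --squeeze 20

```text
invalid input
```

move_arm --increments '[{"ry":6.5},{"ry":6.5},{"ry":6},{"ry":6},{"ry":0}]'

```text
invalid input
```

move_arm --increments '[{"tx":4.03,"ty":-1.68,"tz":0,"rx":0,"ry":0,"rz":0,"gripper":-0.6},{"tx":4.03,"ty":-1.68,"tz":0,"rx":0,"ry":0,"rz":0,"gripper":-0.6},{"tx":4.03,"ty":-1.68,"tz":0,"rx":0,"ry":0,"rz":0,"gripper":-0.6},{"tx":4.03,"ty":-1.68,"tz":0,"rx":0,"ry":0,"rz":0,"gripper":-0.6},{"tx":4.03,"ty":-1.68,"tz":0,"rx":0,"ry":0,"rz":0,"gripper":-0.6},{"tx":4.03,"ty":-1.68,"tz":0,"rx":0,"ry":0,"rz":0,"gripper":-0.6},{"tx":4.03,"ty":-1.68,"tz":0,"rx":0,"ry":0,"rz":0,"gripper":-0.6},{"tx":4.03,"ty":-1.68,"tz":0,"rx":0,"ry":0,"rz":0,"gripper":-0.6},{"tx":4.03,"ty":-1.68,"tz":0,"rx":0,"ry":0,"rz":0,"gripper":-0.6},{"tx":4.03,"ty":-1.68,"tz":0,"rx":0,"ry":0,"rz":0,"gripper":-0.6},{"tx":4.03,"ty":-1.68,"tz":0,"rx":0,"ry":0,"rz":0,"gripper":-0.6}]' --squeeze 20

```text
clock: 2.2
eef_pos: [542.1, -115.0, 231.5]
tcp_rot: [3.141, -0.0, 0.682]
contact_force: [0.7, -0.2, 0.9]
opening: 0.202
```

move_arm --increments '[{"tx":0,"ty":0,"tz":0,"rx":0,"ry":6.5,"rz":0,"gripper":-0.6},{"tx":0,"ty":0,"tz":0,"rx":0,"ry":6.5,"rz":0,"gripper":-0.6},{"tx":0,"ty":0,"tz":0,"rx":0,"ry":6,"rz":0,"gripper":-0.6},{"tx":0,"ty":0,"tz":0,"rx":0,"ry":6,"rz":0,"gripper":-0.6},{"tx":0,"ty":0,"tz":0,"rx":0,"ry":0,"rz":0,"gripper":-0.6}]'

```text
clock: 2.7
eef_pos: [539.7, -117.3, 230.5]
tcp_rot: [-3.14, -0.437, 0.679]
contact_force: [-0.4, 0.2, -0.9]
opening: 0.199
```

move_arm --increments '[{"tx":-0.64,"ty":-0.2,"tz":1.96,"rx":0,"ry":0,"rz":0,"gripper":-0.6},{"tx":-0.64,"ty":-0.2,"tz":1.96,"rx":0,"ry":0,"rz":0,"gripper":-0.6},{"tx":-0.64,"ty":-0.2,"tz":1.96,"rx":0,"ry":0,"rz":0,"gripper":-0.6},{"tx":-0.64,"ty":-0.2,"tz":1.96,"rx":0,"ry":0,"rz":0,"gripper":-0.6},{"tx":-0.64,"ty":-0.2,"tz":1.96,"rx":0,"ry":0,"rz":0,"gripper":-0.6},{"tx":-0.64,"ty":-0.2,"tz":1.96,"rx":0,"ry":0,"rz":0,"gripper":-0.6},{"tx":-0.64,"ty":-0.2,"tz":1.96,"rx":0,"ry":0,"rz":0,"gripper":-0.6},{"tx":-0.64,"ty":-0.2,"tz":1.96,"rx":0,"ry":0,"rz":0,"gripper":-0.6},{"tx":0,"ty":0,"tz":0,"rx":0,"ry":0,"rz":0,"gripper":-0.6},{"tx":0,"ty":0,"tz":0,"rx":0,"ry":0,"rz":0,"gripper":-0.6}]'

```text
clock: 3.7
eef_pos: [547.1, -91.4, 67.7]
tcp_rot: [-3.141, -0.435, 0.683]
contact_force: [0.1, -0.5, 0.1]
opening: 0.201
```

Run:
```python
from h import *
look("a")
p,d=r.grab_frame("wrist"); cv2.imwrite("pics/a_wrist.png",p[:,:,::-1])
a=cv2.imread("pics/a_side.png")[110:310,230:480]
w=cv2.imread("pics/a_wrist.png")
cv2.imwrite("pics/a.png",np.hstack([cv2.resize(a,(400,320),interpolation=2),cv2.resize(w,(400,320))]))
print(r.sense()["eef_pos"])
```

```text
side cap n 88 top 88 depth mean [602.6 -47.8 143. ] zmax 146.4
  plane144 [[602.2 -46.8 144. ]]
top cap n 208 top 204 depth mean [600.1 -47.3 144.2] zmax 147.3
  plane144 [[600.2 -47.3 144. ]]
  green [[489.9  -2.2  46. ]] 165
[547.62776576 -92.04434474  68.74226344]
```

View pics/a.png

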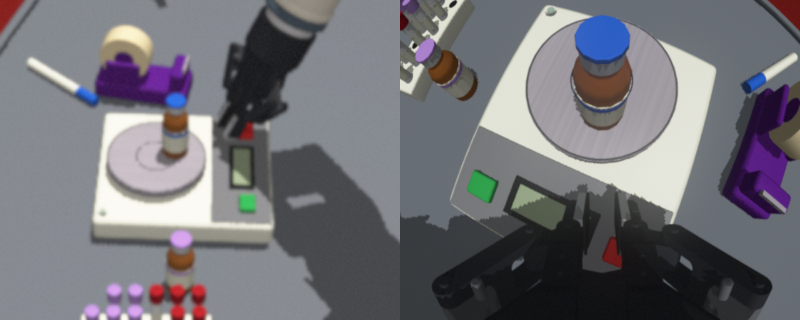

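Side and wrist views show the fingers low on the front-right side. The bottle is centred between the fingertips in the wrist view (both near column 600). Now I'll close the gap.

move_arm --increments '[{"tx":0.272,"ty":0,"tz":0.127,"rx":0,"ry":0,"rz":0,"gripper":-0.6},{"tx":0.272,"ty":0,"tz":0.127,"rx":0,"ry":0,"rz":0,"gripper":-0.6},{"tx":0.272,"ty":0,"tz":0.127,"rx":0,"ry":0,"rz":0,"gripper":-0.6},{"tx":0.272,"ty":0,"tz":0.127,"rx":0,"ry":0,"rz":0,"gripper":-0.6},{"tx":0.272,"ty":0,"tz":0.127,"rx":0,"ry":0,"rz":0,"gripper":-0.6},{"tx":0.272,"ty":0,"tz":0.127,"rx":0,"ry":0,"rz":0,"gripper":-0.6},{"tx":0.272,"ty":0,"tz":0.127,"rx":0,"ry":0,"rz":0,"gripper":-0.6},{"tx":0.272,"ty":0,"tz":0.127,"rx":0,"ry":0,"rz":0,"gripper":-0.6},{"tx":0.272,"ty":0,"tz":0.127,"rx":0,"ry":0,"rz":0,"gripper":-0.6},{"tx":0.272,"ty":0,"tz":0.127,"rx":0,"ry":0,"rz":0,"gripper":-0.6},{"tx":0.272,"ty":0,"tz":0.127,"rx":0,"ry":0,"rz":0,"gripper":-0.6},{"tx":0.272,"ty":0,"tz":0.127,"rx":0,"ry":0,"rz":0,"gripper":-0.6}]'

```text
clock: 5.05
eef_pos: [574.8, -68.9, 67.5]
tcp_rot: [-3.142, -0.436, 0.682]
contact_force: [-0.2, 0.2, -0.3]
opening: 0.199
```

move_arm --increments '[{"tx":0.136,"ty":0,"tz":0.063,"rx":0,"ry":0,"rz":0,"gripper":-0.6},{"tx":0.136,"ty":0,"tz":0.063,"rx":0,"ry":0,"rz":0,"gripper":-0.6},{"tx":0.136,"ty":0,"tz":0.063,"rx":0,"ry":0,"rz":0,"gripper":-0.6},{"tx":0.136,"ty":0,"tz":0.063,"rx":0,"ry":0,"rz":0,"gripper":-0.6},{"tx":0.136,"ty":0,"tz":0.063,"rx":0,"ry":0,"rz":0,"gripper":-0.6},{"tx":0.136,"ty":0,"tz":0.063,"rx":0,"ry":0,"rz":0,"gripper":-0.6},{"tx":0.136,"ty":0,"tz":0.063,"rx":0,"ry":0,"rz":0,"gripper":-0.6},{"tx":0.136,"ty":0,"tz":0.063,"rx":0,"ry":0,"rz":0,"gripper":-0.6},{"tx":0.136,"ty":0,"tz":0.063,"rx":0,"ry":0,"rz":0,"gripper":-0.6},{"tx":0.136,"ty":0,"tz":0.063,"rx":0,"ry":0,"rz":0,"gripper":-0.6}]'

```text
clock: 6.05
eef_pos: [586.4, -59.5, 67.6]
tcp_rot: [-3.142, -0.436, 0.682]
contact_force: [-1.0, -1.0, 0.5]
opening: 0.203
```

Run:
```python
from h import *
look("b")
p,d=r.grab_frame("wrist"); cv2.imwrite("pics/b_wrist.png",p[:,:,::-1])
a=cv2.imread("pics/b_side.png")[140:260,270:420]
cv2.imwrite("pics/b.png",np.hstack([cv2.resize(a,(400,320),interpolation=2),cv2.resize(cv2.imread("pics/b_wrist.png"),(400,320))]))
s=r.sense();print(s["eef_pos"],s["contact_force"],s["clock"])
```

```text
side cap n 87 top 87 depth mean [604.9 -44.6 143.2] zmax 147.4
  plane144 [[604.6 -43.8 144. ]]
top cap n 211 top 205 depth mean [603.2 -44.  144.4] zmax 147.6
  plane144 [[603.3 -44.1 144. ]]
  green [[489.9  -2.1  46. ]] 158
[586.37076932 -59.51636932  67.55605439] [0.18676114 0.35277359 0.14437392] 6.2
```

View pics/b.png

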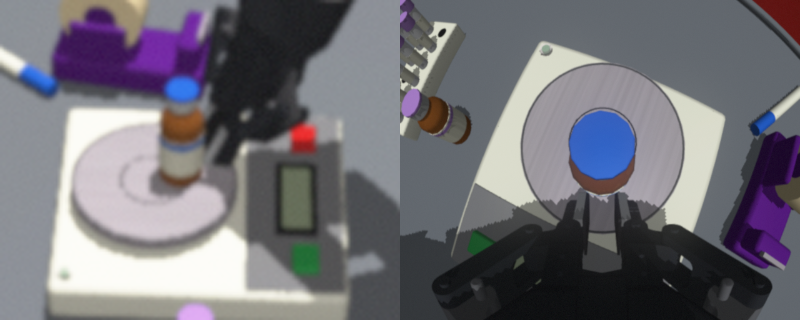

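The bottle moved about 4 mm upright, resting between both fingertips. I'll go on for 18 mm more.

move_arm --increments '[{"tx":0.136,"ty":0,"tz":0.063,"rx":0,"ry":0,"rz":0,"gripper":-0.6},{"tx":0.136,"ty":0,"tz":0.063,"rx":0,"ry":0,"rz":0,"gripper":-0.6},{"tx":0.136,"ty":0,"tz":0.063,"rx":0,"ry":0,"rz":0,"gripper":-0.6},{"tx":0.136,"ty":0,"tz":0.063,"rx":0,"ry":0,"rz":0,"gripper":-0.6},{"tx":0.136,"ty":0,"tz":0.063,"rx":0,"ry":0,"rz":0,"gripper":-0.6},{"tx":0.136,"ty":0,"tz":0.063,"rx":0,"ry":0,"rz":0,"gripper":-0.6},{"tx":0.136,"ty":0,"tz":0.063,"rx":0,"ry":0,"rz":0,"gripper":-0.6},{"tx":0.136,"ty":0,"tz":0.063,"rx":0,"ry":0,"rz":0,"gripper":-0.6},{"tx":0.136,"ty":0,"tz":0.063,"rx":0,"ry":0,"rz":0,"gripper":-0.6},{"tx":0.136,"ty":0,"tz":0.063,"rx":0,"ry":0,"rz":0,"gripper":-0.6},{"tx":0.136,"ty":0,"tz":0.063,"rx":0,"ry":0,"rz":0,"gripper":-0.6},{"tx":0.136,"ty":0,"tz":0.063,"rx":0,"ry":0,"rz":0,"gripper":-0.6}]'

```text
clock: 7.4
eef_pos: [600.4, -48.2, 67.6]
tcp_rot: [3.142, -0.436, 0.682]
contact_force: [-0.5, -0.4, 0.1]
opening: 0.2
```

Run:
```python
from h import *
look("c",True)
a=cv2.imread("pics/c_side.png")[140:260,250:400]; b=cv2.imread("pics/c_top.png")[180:300,320:470]
cv2.imwrite("pics/c.png",np.hstack([cv2.resize(x,(400,320),interpolation=2) for x in(a,b)]))
s=r.sense();print(s["eef_pos"],s["contact_force"],s["clock"])
```

```text
side pan ((622.8023071289062, -27.053089141845703), 68.01265716552734) ((621.0321044921875, -29.681682586669922), (126.72620391845703, 134.66481018066406), 32.56260299682617)
side cap n 86 top 86 depth mean [619.1 -33.9 142.9] zmax 146.0
  plane144 [[618.7 -32.8 144. ]]
top pan ((620.9927978515625, -30.9810848236084), 65.3382797241211) ((621.2837524414062, -30.805023193359375), (125.31414794921875, 130.74917602539062), 56.8505973815918)
top cap n 205 top 200 depth mean [617.1 -32.8 144.3] zmax 147.2
  plane144 [[617.2 -32.8 144. ]]
  green [[489.9  -2.1  46. ]] 158
[600.45567019 -48.12929598  67.63558601] [-0.45600513  0.64625993 -1.22296474] 7.5
```

View pics/c.png

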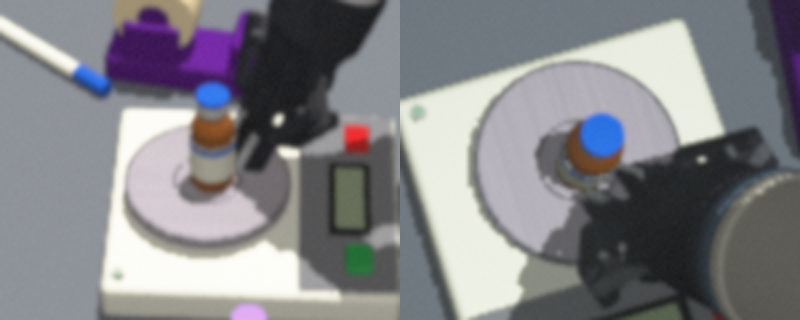

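The bottle is upright and about 3.5 mm short. One more tap, then I'll back away.

move_arm --increments '[{"tx":0.11,"ty":0,"tz":0.05,"rx":0,"ry":0,"rz":0,"gripper":-0.6},{"tx":0.11,"ty":0,"tz":0.05,"rx":0,"ry":0,"rz":0,"gripper":-0.6},{"tx":0.11,"ty":0,"tz":0.05,"rx":0,"ry":0,"rz":0,"gripper":-0.6},{"tx":0,"ty":0,"tz":0,"rx":0,"ry":0,"rz":0,"gripper":-0.6},{"tx":-0.181,"ty":0,"tz":-0.085,"rx":0,"ry":0,"rz":0,"gripper":-0.6},{"tx":-0.725,"ty":0,"tz":-0.338,"rx":0,"ry":0,"rz":0,"gripper":-0.6},{"tx":-0.906,"ty":0,"tz":-0.423,"rx":0,"ry":0,"rz":0,"gripper":-0.6},{"tx":-0.906,"ty":0,"tz":-0.423,"rx":0,"ry":0,"rz":0,"gripper":-0.6},{"tx":-0.906,"ty":0,"tz":-0.423,"rx":0,"ry":0,"rz":0,"gripper":-0.6},{"tx":-0.906,"ty":0,"tz":-0.423,"rx":0,"ry":0,"rz":0,"gripper":-0.6},{"tx":0,"ty":0,"tz":0,"rx":0,"ry":0,"rz":0,"gripper":-0.6}]'

```text
clock: 8.6
eef_pos: [563.1, -78.4, 67.6]
tcp_rot: [-3.141, -0.436, 0.681]
contact_force: [0.6, 1.0, -0.6]
opening: 0.196
```

Run:
```python
from h import *
look("d")
a=cv2.imread("pics/d_side.png")[140:260,250:400]; b=cv2.imread("pics/d_top.png")[180:300,320:470]
cv2.imwrite("pics/d.png",np.hstack([cv2.resize(x,(400,320),interpolation=2) for x in(a,b)]))
s=r.sense();print(s["eef_pos"],s["contact_force"],s["clock"])
```

```text
side cap n 87 top 87 depth mean [621.9 -30.9 143.2] zmax 148.7
  plane144 [[621.6 -30.  144. ]]
top cap n 208 top 201 depth mean [619.9 -30.4 144.2] zmax 147.5
  plane144 [[620.  -30.4 144. ]]
  green [[489.9  -2.3  46. ]] 169
[564.22944698 -77.90795647  67.7636883 ] [ 0.67310153  0.61311454 -0.65601753] 8.7
```

View pics/d.png

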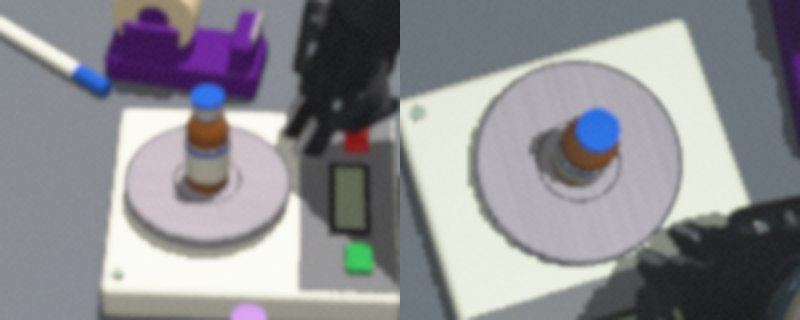

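The bottle stands upright and free, about 1 mm from the pan centre, with the ring showing round it. Now I'll raise, straighten and shut the hand and move over the green key.

move_arm --increments '[{"tx":1.69,"ty":0,"tz":-3.63,"rx":0,"ry":0,"rz":0,"gripper":-1},{"tx":1.69,"ty":0,"tz":-3.63,"rx":0,"ry":0,"rz":0,"gripper":-1},{"tx":0,"ty":0,"tz":0,"rx":0,"ry":-6.5,"rz":0,"gripper":-1},{"tx":0,"ty":0,"tz":0,"rx":0,"ry":-6.5,"rz":0,"gripper":-1},{"tx":0,"ty":0,"tz":0,"rx":0,"ry":-6,"rz":0,"gripper":-1},{"tx":0,"ty":0,"tz":0,"rx":0,"ry":-6,"rz":0,"gripper":-1},{"tx":-0.3,"ty":-3.5,"tz":0,"rx":0,"ry":0,"rz":0,"gripper":-1},{"tx":-0.3,"ty":-3.5,"tz":0,"rx":0,"ry":0,"rz":0,"gripper":-1},{"tx":-0.3,"ty":-3.5,"tz":0,"rx":0,"ry":0,"rz":0,"gripper":-1},{"tx":0,"ty":0,"tz":0,"rx":0,"ry":0,"rz":0,"gripper":-1},{"tx":0,"ty":0,"tz":0,"rx":0,"ry":0,"rz":0,"gripper":-1}]'

```text
clock: 9.8
eef_pos: [491.2, -0.8, 148.0]
tcp_rot: [-3.142, -0.005, 0.684]
contact_force: [0.4, 0.2, 0.7]
opening: 0.001
```

move_arm --increments '[{"tx":-0.1,"ty":0.13,"tz":3.2,"rx":0,"ry":0,"rz":0,"gripper":-1},{"tx":0,"ty":0,"tz":3.2,"rx":0,"ry":0,"rz":0,"gripper":-1},{"tx":0,"ty":0,"tz":2.6,"rx":0,"ry":0,"rz":0,"gripper":-1},{"tx":0,"ty":0,"tz":0,"rx":0,"ry":0,"rz":0,"gripper":-1},{"tx":0,"ty":0,"tz":0,"rx":0,"ry":0,"rz":0,"gripper":-1}]'

```text
clock: 10.3
eef_pos: [492.0, -3.3, 57.8]
tcp_rot: [-3.141, -0.004, 0.682]
contact_force: [1.1, 0.9, -0.5]
opening: -0.002
```

Run:
```python
from h import *
p,d=r.grab_frame("side"); q,_=r.grab_frame("wrist")
cv2.imwrite("pics/e.png",np.hstack([cv2.resize(p[180:300,310:460],(400,320),interpolation=2),cv2.resize(q,(400,320))])[:,:,::-1])
s=r.sense();print(s["eef_pos"],s["contact_force"],s["clock"])
```

```text
[492.7039775   -3.13299659  58.93622066] [ 0.0845473  -0.07238717  0.70057247] 10.4
```

View pics/e.png

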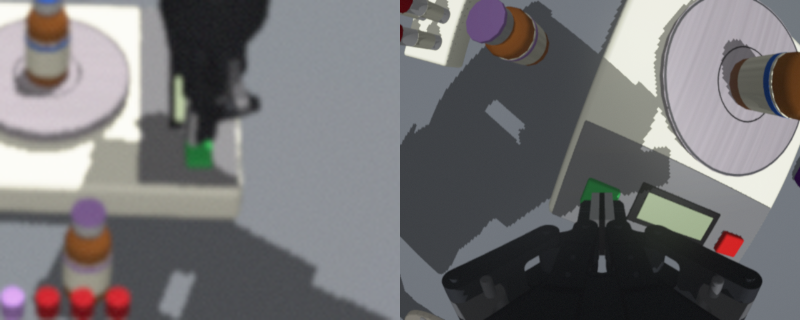

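The fingertips are over the green key, and the bottle stands inside the ring in both views. I'll press step by step.

move_arm --increments '[{"tx":0,"ty":0,"tz":0.4,"rx":0,"ry":0,"rz":0,"gripper":-1},{"tx":0,"ty":0,"tz":0.4,"rx":0,"ry":0,"rz":0,"gripper":-1},{"tx":0,"ty":0,"tz":0.3,"rx":0,"ry":0,"rz":0,"gripper":-1},{"tx":0,"ty":0,"tz":0.2,"rx":0,"ry":0,"rz":0,"gripper":-1},{"tx":0,"ty":0,"tz":0.1,"rx":0,"ry":0,"rz":0,"gripper":-1},{"tx":0,"ty":0,"tz":0,"rx":0,"ry":0,"rz":0,"gripper":-1}]'

```text
clock: 11.0
eef_pos: [491.4, -2.8, 43.7]
tcp_rot: [-3.141, -0.005, 0.683]
contact_force: [0.6, -0.2, 2.4]
opening: 0.001
```

move_arm --increments '[{"tx":0,"ty":0,"tz":0.1,"rx":0,"ry":0,"rz":0,"gripper":-1},{"tx":0,"ty":0,"tz":0.1,"rx":0,"ry":0,"rz":0,"gripper":-1},{"tx":0,"ty":0,"tz":0,"rx":0,"ry":0,"rz":0,"gripper":-1}]'

```text
clock: 11.3
eef_pos: [491.5, -2.8, 42.0]
tcp_rot: [-3.141, -0.005, 0.683]
contact_force: [-0.3, -1.0, 6.8]
opening: 0.003
```

move_arm --increments '[{"tx":0,"ty":0,"tz":0.03,"rx":0,"ry":0,"rz":0,"gripper":-1},{"tx":0,"ty":0,"tz":0,"rx":0,"ry":0,"rz":0,"gripper":-1}]'

```text
clock: 11.5
eef_pos: [491.5, -2.8, 41.9]
tcp_rot: [-3.141, -0.005, 0.683]
contact_force: [-2.8, -0.2, 11.3]
opening: 0.002
```

move_arm --increments '[{"tx":0,"ty":0,"tz":-0.3,"rx":0,"ry":0,"rz":0,"gripper":-1},{"tx":0,"ty":0,"tz":-0.5,"rx":0,"ry":0,"rz":0,"gripper":-1},{"tx":0,"ty":0,"tz":-2,"rx":0,"ry":0,"rz":0,"gripper":-1},{"tx":0,"ty":0,"tz":-4,"rx":0,"ry":0,"rz":0,"gripper":-1},{"tx":0,"ty":0,"tz":-4,"rx":0,"ry":0,"rz":0,"gripper":-1},{"tx":0,"ty":0,"tz":-4,"rx":0,"ry":0,"rz":0,"gripper":-1},{"tx":-4,"ty":0,"tz":-2,"rx":0,"ry":0,"rz":0,"gripper":-1},{"tx":-4,"ty":0,"tz":0,"rx":0,"ry":0,"rz":0,"gripper":-1},{"tx":-4,"ty":0,"tz":0,"rx":0,"ry":0,"rz":0,"gripper":-1},{"tx":0,"ty":0,"tz":0,"rx":0,"ry":0,"rz":0,"gripper":-1},{"tx":0,"ty":0,"tz":0,"rx":0,"ry":0,"rz":0,"gripper":-1}]'

```text
clock: 12.6
eef_pos: [397.3, -79.4, 209.1]
tcp_rot: [-3.141, -0.005, 0.681]
contact_force: [0.8, 0.2, 0.2]
opening: -0.001
```

Run:
```python
from h import *
look("f",True)
a=cv2.imread("pics/f_side.png")[140:260,250:400]; b=cv2.imread("pics/f_top.png")[180:340,320:470]
cv2.imwrite("pics/f.png",np.hstack([cv2.resize(x,(400,400),interpolation=2) for x in(a,b)]))
s=r.sense();print(s["eef_pos"],s["contact_force"],s["clock"])
```

```text
side pan ((621.7317504882812, -28.958467483520508), 67.14604187011719) ((621.123046875, -30.4528751373291), (126.1646957397461, 133.90260314941406), 36.24325942993164)
side cap n 87 top 87 depth mean [621.8 -30.7 143.4] zmax 146.9
  plane144 [[621.6 -30.  144. ]]
top pan ((620.7904663085938, -31.00775718688965), 65.47859954833984) ((620.7135009765625, -31.32875633239746), (126.81564331054688, 130.93885803222656), 63.169918060302734)
top cap n 208 top 201 depth mean [619.9 -30.4 144.2] zmax 148.2
  plane144 [[619.9 -30.4 144. ]]
  green [[489.9  -2.1  46. ]] 165
[398.35086644 -78.87950426 209.02317989] [0.60667182 0.19950816 0.15506366] 12.7
```

View pics/f.png

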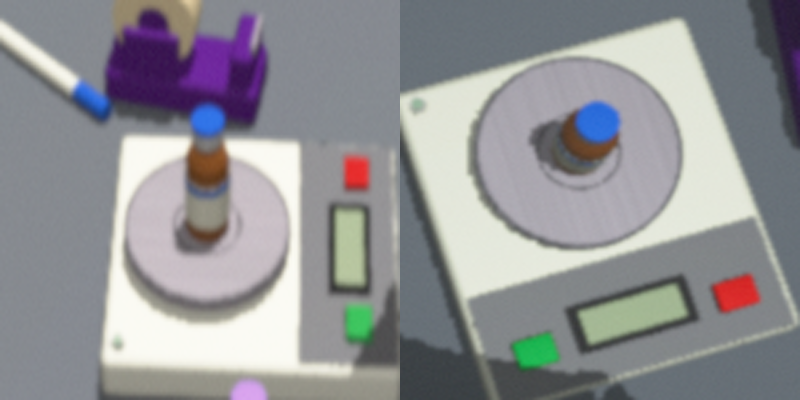

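The key bottomed out (42 mm, 11 N) and came back up. The bottle hasn't moved since and stands within about 1 mm of the pan centre inside the ring. The hand is clear.

```bash
python3 -c "
from rig import r
print(r.sign_off())"
```

```text
the job is handed in; nothing more can be done
None
```

The bottle stands in the middle of the pan inside the ring, the green print key has been pressed and released, and the job is handed in. It took about 13 s of the 58 s.

- **Bottle:** I pushed it about 25 mm in slow, low strokes with the tilted, slightly open fingertips, about 15 mm above the pan. It stayed upright. In the last check both cameras put its centre within about 1 to 2 mm of the pan centre. The ring leaves 8.5 mm of room, and the bottle had not moved since I let go of it.
- **Print key:** It was pressed with the fingers shut, from 46 mm down to 42 mm. The force rose to 11 N against the 3.5 N it needs to go fully down. The last picture shows the key up again.
- **Hand and surroundings:** The hand is well clear, at 209 mm height, with no contact force beyond sensor noise. My moves stayed clear of the red key and the things around the balance; in the last picture the red key and the visible part of the tape dispenser look undisturbed. I did not re-measure the spare bottle or the tube rack.

The side and top cameras disagreed by about 2 mm in x on the bottle's position, which is within their calibration. Three move calls were refused at the start because some fields were missing, and the arm did not move in those.

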